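Flip the reorder flag of the empty stock bin

ROBOT

A 7-joint arm with a two-finger parallel gripper is mounted at the origin on the work surface. World frame = base frame: x ahead of the robot, y to its left, z up, the work surface at z = 0. Lengths are in m, angles in rad, forces in N, time in s.
With the tool pointing down it reaches from about 0.4 to 0.85 m from the base axis. Payload 10.4 kg.
Tool frame: the origin (TCP) lies midway between the tips of the shut fingers; the grasp point (between the pads) lies manip.pinch_z behind it (manip.pinch_z is the distance from the TCP to the grasp point, in m); z points along the fingers, y is the direction in which the jaws open and shut (so a half turn about z gives the same grasp; the last joint's range is limited). The gripper opens to 85 mm and grips with 20 to 120 N. Pads are 22 mm wide; open, the fingers measure 114 mm over their backs; the gripper's body (76 mm by 85 mm) begins 54 mm behind the grasp point. The pads swing forward as they close: fully open they stand 13 mm farther back than shut.
Start: joints at [-1.298, 0.332, -0.065, 1.46, 0.022, 1.35, -0.088], TCP at [0.182, 0.598, 0.231] pointing down, gripper open.
Joint ranges: [-2.6, 2.6], [-0.5, 2.12], [-1.47, 1.34], [0.16, 2.42], [-1.27, 4.41], [0.06, 2.06], [-2.6, 2.6]. Speed limits (rad/s): [2.22, 2.22, 2.79, 2.79, 3.14, 3.14, 3.14].

INTERFACE

Orientations are given as a unit quaternion [x, y, z, w].
In Python, from workcell import manip gives the robot as it stands.
- The arm moves only by the shell command python3 -m handwheel 'ROWS' [FORCE]. ROWS is JSON, a list that holds one entry, the list of rows, each a list of 7 numbers: the shift along the tool's x, y, z in m, then the turn, a rotation vector about the tool's x, y, z in rad, then the finger opening in m, from 0 to 0.0854. In form: [[[tx, ty, tz, ax, ay, az, claw], ...]]. A call has 1 to 8 rows; each row is the pose to reach, as a shift and turn from the pose commanded when the call began, along the tool's axes at that moment; what a row does not reach only later rows make up. A row lasts 1/8 s, in which the tool goes at most 62.5 mm and 10.7 degrees, less where a joint would pass 70% of its speed; a pose out of reach is approached as far as the arm can. A call with a gripper value outside its range is refused whole. The fingers move at their own pace and stop on an object; FORCE is the grip in N (left out, the last holds). Time passes only in rows, so rows that repeat a pose let the fingers close. It gives the time, the measured TCP pose, the force and the opening at its end, in the units of the state.
- manip.get_obs(): the state, without advancing time (a new reading comes with each control period).
- manip.camera(name): name is "scene" or "top" or "wrist"; returns the picture (420x560x3 uint8, blue, green, red); there is no depth.
- manip.calibration(name): a dict with "fx", "fy", "cx", "cy" (pixels), "view" (4x4, takes a point from world to camera coordinates); the wrist camera has in their place "tool_from_camera" (4x4, takes a point from camera to tool coordinates, whose origin is the TCP and whose axes are the flange's). Camera axes: x right, y up, looking along -z (the intrinsics and any distortion apply to the point x, -y, -z); pixel columns grow to the right and rows downward; lengths in m; the calibration is good to about 2 mm. A picture is of the moment at which its call begins: read the wrist's pose just before it. calibration takes no time and is no camera call.
- manip.hand_in(): hands the job in, once; it reports no verdict.
The state is a dict: "clock": time; "joint_pos": joint angles; "joint_velocities": joint speeds; "tau": joint torques, N m; "position": TCP position; "ee_rot": TCP orientation; "ft_force": force on the tool from outside, world axes, zero at the start; "torque": the same for the moment, N m; "grip_width": opening from 0.0 (shut) to 1.0 (fully open).
Only numpy, scipy, OpenCV 4.12 (cv2) and the standard library are available. Lean on these libraries where they do the work, as an engineer would, in place of code of your own. Each camera call takes 0.05 s, during which the arm holds its last target.

TASK

One of the three stock bins on the bench has run empty: with a fingertip, gently push that bin's own hinged flag (the one on the bracket fixed to its left side, seen from the robot) up and right over its hinge until it lies fully down over the bin with its two-bar face up. Only push it: do not pick up or shove any bin, and leave the other flags and the things lying about where they are. Then move the hand clear.

Things in the scene. Friction and masses are not known exactly. Their poses are not given: they have to be found in the camera images.
- bin_empty: loose open steel bin, 160 mm long (its x) x 100 wide (y) x 55 high, walls 4, the only one with nothing in it, 1 kg. Origin: centre of its underside, on the bench; x points away from the robot, y to its left; yaw within 0.3 rad of the world's. Two bracket posts at x = +-42 mm on its left side rise to 108 mm and carry the flag's hinge, parallel to x, at y = +56 mm, 100 mm high
- flag_empty (a joint): flag angle (rad): 0 = level, sticking out beyond the bin's left (+y) side, disc face up; pi/2 = upright; pi = folded right over, level above the bin, two-bar face up. Starts at 0 to 0.2. Stiff hinge (0.05 N m): the flag stays at any angle it is left at and never falls by itself; about 1 N at its free edge turns it. Hard stops at 0 and pi
- hinge_empty (a point): middle of the hinge axis of the empty bin's flag, 100 mm above the bench; its axes are the bin's, the hinge axis is x
- edge_empty (a point): middle of the free edge of the empty bin's flag, 88 mm from the hinge axis. The flag is an aluminium plate 70 mm wide (along the hinge), 5 mm thick, reaching from 8 to 88 mm from the hinge axis and centred on it in thickness, 60 g; a flat dark disc on one face, two flat dark bars on the other, all 1.5 mm high. Under it is free space: bench, or a next bin no higher than 55 mm
- bin_nuts: loose open steel bin, 160 mm long (its x) x 100 wide (y) x 55 high, walls 4, filled with hexagon nuts, 1.6 kg. Origin: centre of its underside, on the bench; x points away from the robot, y to its left; yaw within 0.3 rad of the world's. Two bracket posts at x = +-42 mm on its left side rise to 108 mm and carry the flag's hinge, parallel to x, at y = +56 mm, 100 mm high
- flag_nuts (a joint): the same kind of flag on the bin of nuts, same sizes and joint values as flag_empty; must be left as it is
- bin_bolts: loose open steel bin, 160 mm long (its x) x 100 wide (y) x 55 high, walls 4, filled with bolts, 1.6 kg. Origin: centre of its underside, on the bench; x points away from the robot, y to its left; yaw within 0.3 rad of the world's. Two bracket posts at x = +-42 mm on its left side rise to 108 mm and carry the flag's hinge, parallel to x, at y = +56 mm, 100 mm high
- flag_bolts (a joint): the same kind of flag on the bin of bolts, same sizes and joint values as flag_empty; must be left as it is
- screwdriver: screwdriver lying loose on the bench to the left of the bins, about 200 mm long along its x; bystander
- oil: steel oil bottle, 56 mm diameter, 130 mm tall, standing loose to the right of the bins; origin under its centre; bystander
- spool: wooden spool, 60 mm diameter, 50 mm high, standing loose beyond the bins; origin under its centre; bystander

How it is judged:
By the outcome, as a careful person would: the job done as asked, in the order asked, and still so for the second after the job is handed in, with the robot touching nothing.
It also fails if it takes over 40 s, if anything falls off the work surface, if the arm or the gripper's body presses on something with over 40 N, if the wrist force passes 120 N, or if a joint passes its speed limit or range.

## Working session

There is one attempt and no reset: what is moved stays moved. The work goes in short steps, Python scripts to look and compute and a shell command to move; the robot and the scene stay as the last step left them, time stands still between calls to the robot, and variables do not carry over. Pictures are saved under pics/ and viewed, and the job is handed in when it is done.

```bash
ls; mkdir -p pics; python3 - <<'E'
from workcell import manip
import cv2,json
for n in ["scene","top","wrist"]:
    cv2.imwrite(f"pics/a_{n}.png",manip.camera(n)); 
    c=manip.calibration(n); print(n,{k:(v if not hasattr(v,'tolist') else v.tolist()) for k,v in c.items()})
o=manip.get_obs();print(o['clock'],o['position'],o['ee_rot'],o['grip_width'],manip.pinch_z)
E
```

```text
pics
scene {'fx': 471.33205441985444, 'fy': 471.33205441985444, 'cx': 276.92717325969295, 'cy': 199.30288320071492, 'view': [[0.869426154060312, 0.4936603976096614, -0.019939269489280844, -0.5073748849082762], [-0.25823139760831376, 0.4884583528569945, 0.8335016393586093, 0.04047575870988521], [0.4212062534259814, -0.7195191792830148, 0.5521570815617102, -1.6936659442185467], [0.0, 0.0, 0.0, 1.0]]}
top {'fx': 505.51028512021315, 'fy': 505.51028512021315, 'cx': 282.5940385815613, 'cy': 207.70964720932542, 'view': [[0.010362661512532881, -0.9999355217199585, 0.0046440982990513515, -0.00586394340940692], [0.9908539427079279, 0.010893209882272634, 0.13449833530053418, -0.5761711686471328], [-0.13454025221669103, 0.003207862387219638, 0.9909029367967246, -1.3028794430858348], [0.0, 0.0, 0.0, 1.0]]}
wrist {'fx': 304.4826707861656, 'fy': 304.4826707861656, 'cx': 280.9108396818911, 'cy': 208.5177681914052, 'tool_from_camera': [[-2.9986091222103782e-06, 0.9616321517898955, 0.27434213062332047, 0.0696340707561212], [0.9999999692946258, 7.086383106088465e-05, -0.00023746381632701926, 8.370841063576329e-05], [-0.0002477937750642389, 0.27434212148748177, -0.9616321224751138, -0.14236812801767842], [0.0, 0.0, 0.0, 1.0]]}
0.15 [0.18210174 0.59759683 0.23074028] [ 1.47338543e-01  9.89085990e-01 -5.05880667e-04 -5.48438330e-05] 0.999877876166463 0.0187
```

View pics/a_top.png

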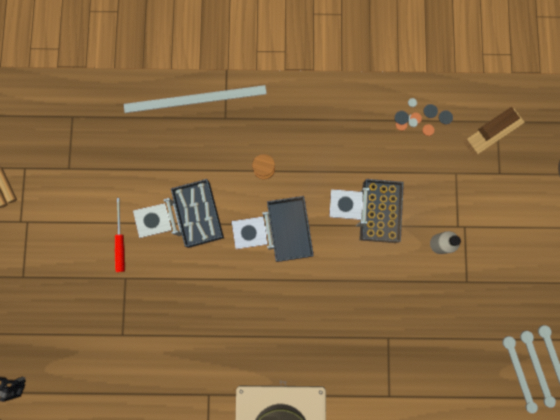

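View pics/a_scene.png

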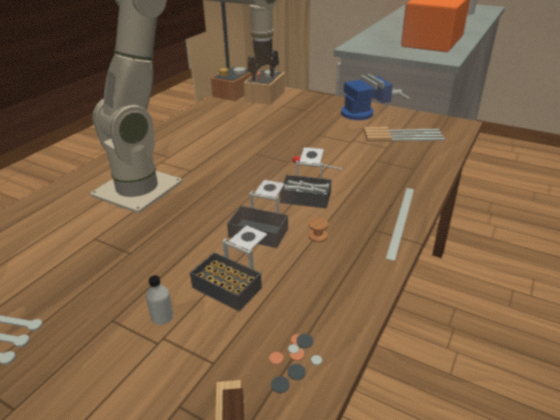

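The middle bin is empty: in the top view it sits at about (290,229), with its flag at (250,232) and the disc face up. The bolts bin is at (198,213) and the nuts bin at (381,211). Next I'll measure the flag and bin corners.

```bash
cat > h.py <<'E'
from workcell import manip
import numpy as np, cv2
def ray(n,u,v):
    c=manip.calibration(n); V=np.array(c['view'])
    d=np.array([(u-c['cx'])/c['fx'],-(v-c['cy'])/c['fy'],-1.]); R=V[:3,:3]
    return -R.T@V[:3,3], R.T@d
def onplane(n,u,v,z):
    o,d=ray(n,u,v); return o+d*(z-o[2])/d[2]
def proj(n,p):
    c=manip.calibration(n); V=np.array(c['view']); q=V[:3,:3]@np.array(p)+V[:3,3]
    return c['cx']+c['fx']*q[0]/-q[2], c['cy']-c['fy']*q[1]/-q[2]
E
python3 - <<'E'
from h import *
im=cv2.imread('pics/a_top.png')
cv2.imwrite('pics/a_crop.png',cv2.resize(im[190:270,225:325],None,fx=7,fy=7,interpolation=cv2.INTER_CUBIC))
ims=cv2.imread('pics/a_scene.png')
cv2.imwrite('pics/a_crops.png',cv2.resize(ims[170:250,220:320],None,fx=7,fy=7,interpolation=cv2.INTER_CUBIC))
hsv=cv2.cvtColor(im,cv2.COLOR_BGR2HSV)
m=((hsv[...,1]<50)&(hsv[...,2]>160)).astype('uint8')
m[:,:228]=0;m[:,272:]=0;m[:212]=0;m[:252];m[255:]=0
cs,_=cv2.findContours(m,cv2.RETR_EXTERNAL,cv2.CHAIN_APPROX_NONE)
c=max(cs,key=cv2.contourArea);print(cv2.contourArea(c),cv2.boxPoints(cv2.minAreaRect(c)))
m=((hsv[...,2]<75)).astype('uint8'); m[:,:262]=0;m[:,320:]=0;m[:192]=0;m[268:]=0
cs,_=cv2.findContours(m,cv2.RETR_EXTERNAL,cv2.CHAIN_APPROX_NONE)
c=max(cs,key=cv2.contourArea);b=cv2.boxPoints(cv2.minAreaRect(c));print(cv2.contourArea(c),b)
for u,v in b: print(onplane('top',u,v,.055))
E
```

```text
931.0 [[230.93887 220.25916]
 [266.5379  214.91931]
 [271.19562 245.97067]
 [235.59659 251.31052]]
130.0 [[267.01855 202.80823]
 [290.71338 183.29483]
 [333.69482 235.48657]
 [310.      254.99997]]
[0.58655597 0.04136414 0.055     ]
[ 0.6392939  -0.02041868  0.055     ]
[ 0.50248896 -0.13348297  0.055     ]
[ 0.45119791 -0.07192136  0.055     ]
```

View pics/a_crop.png

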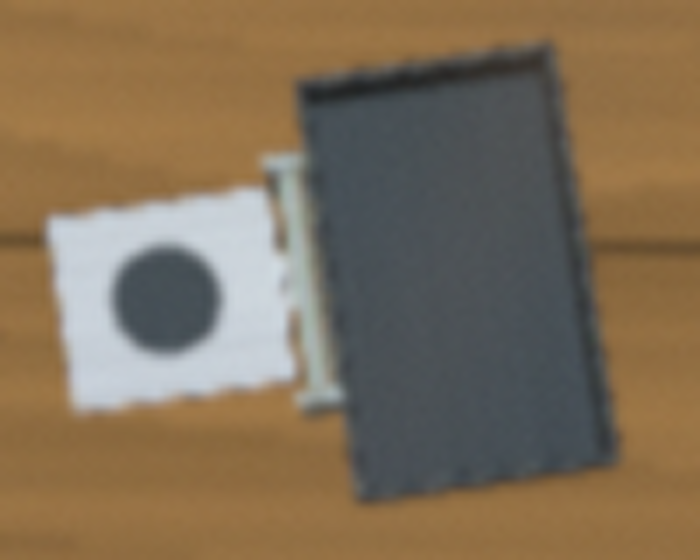

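View pics/a_crops.png

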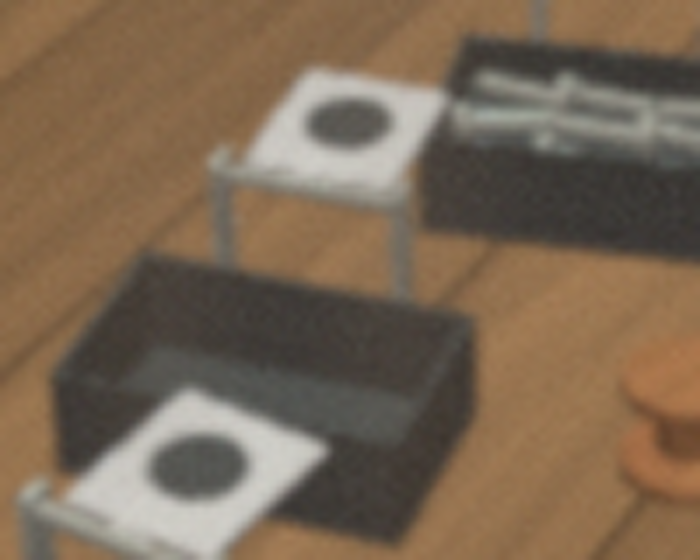

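```bash
python3 - <<'E'
from h import *
T=lambda x,y:(225+(x+.5)/7-.5,190+(y+.5)/7-.5)
S=lambda x,y:(220+(x+.5)/7-.5,170+(y+.5)/7-.5)
B=np.array([onplane('top',*T(*p),.055) for p in [(300,80),(550,45),(618,462),(358,500)]])
print(B.round(4)); c=B.mean(0)
e=(B[0]+B[1]-B[2]-B[3]); yaw=np.arctan2(e[1],e[0]); print('bin',c,'yaw',yaw)
e=(B[0]-B[1]+B[3]-B[2]); print('yaw2',np.arctan2(-e[0],e[1]), [np.linalg.norm(B[i]-B[(i+1)%4]) for i in range(4)])
def tri(a,b):
    o1,d1=ray('top',*T(*a));o2,d2=ray('scene',*S(*b))
    A=np.c_[d1,-d2];s=np.linalg.lstsq(A,o2-o1,rcond=None)[0]
    p,q=o1+d1*s[0],o2+d2*s[1];return (p+q)/2,np.linalg.norm(p-q)
# flag: far-left=(47,216) edge far x; near-left(75,412)
for n,a,b in [('edge far',(47,216),(447,92)),('edge near',(75,412),(310,70)),('root far',(262,188),(400,183)),('root near',(295,378),(245,165)),('disc',(166,299),(349,123))]: print(n,tri(a,b))
h=np.array([.0,.056]);R=np.array([[np.cos(yaw),-np.sin(yaw)],[np.sin(yaw),np.cos(yaw)]])
H=np.r_[c[:2]+R@h,.1];print('hinge',H)
for a in (0,.1,.2):
    for x in(.035,-.035):
        p=np.r_[c[:2]+R@np.array([x,.056+.088*np.cos(a)]),.1+.088*np.sin(a)]
        u,v=proj('top',p);s,t=proj('scene',p);print(a,p.round(3),'T',(u-225+.5)*7,(v-190+.5)*7,'S',(s-220+.5)*7,(t-170+.5)*7)
# posts top
for a in [(283,160),(320,398)]: print('post',onplane('top',*T(*a),.105))
E
```

```text
[[ 0.5914  0.0404  0.055 ]
 [ 0.6057 -0.0534  0.055 ]
 [ 0.4498 -0.0793  0.055 ]
 [ 0.4348  0.0167  0.055 ]]
bin [ 0.52041931 -0.01892178  0.055     ] yaw 0.15742140439306998
yaw2 0.15336443213588935 [np.float64(0.09484796503463219), np.float64(0.15804410172218183), np.float64(0.09717439772591913), np.float64(0.1583419185944526)]
edge far (array([0.53468193, 0.12987536, 0.10422803]), np.float64(0.0024877165558284454))
edge near (array([0.46602929, 0.1194304 , 0.10199018]), np.float64(0.005924339152560024))
root far (array([0.54875986, 0.05485464, 0.10160474]), np.float64(0.009249082823462209))
root near (array([0.47915776, 0.04111242, 0.09833655]), np.float64(0.0057673159568375236))
disc (array([0.50635758, 0.08736406, 0.10266726]), np.float64(0.004867704653951761))
hinge [0.51164007 0.03638576 0.1       ]
0 [0.532 0.129 0.1  ] T 49.58722524389526 221.20885033170123 S 439.43006371665507 100.7929973334466
0 [0.463 0.118 0.1  ] T 75.64798433109831 413.737513568043 S 297.43377846028056 75.31811513906331
0.1 [0.532 0.128 0.109] T 48.46474944696132 218.37298822125638 S 438.8353604370222 84.8367003097749
0.1 [0.463 0.117 0.109] T 74.69749179927612 412.21243246437234 S 296.3632233027596 59.49733652524219
0.2 [0.533 0.127 0.117] T 49.79135814219427 215.16768378215042 S 437.5778730147168 69.8810904934492
0.2 [0.464 0.116 0.117] T 76.21436802027256 410.3165105214514 S 294.57644138844347 44.653689847832084
post [0.55474929 0.04469279 0.105     ]
post [0.46935997 0.03021424 0.105     ]
```

```bash
cat >> h.py <<'E'
from scipy.spatial.transform import Rotation as Ro
H=np.array([.5122,.0370,.1]); YAW=.156
XH=np.array([np.cos(YAW),np.sin(YAW),0]);YH=np.array([-np.sin(YAW),np.cos(YAW),0]);Z=np.array([0,0,1.])
def W(x,y,z): return H*[1,1,0]+XH*x+YH*y+Z*z     # bin axes about hinge, z abs
def tilt(a,yaw=YAW):  # finger dir: down tilted a towards -yhat
    y=np.array([-np.sin(yaw),np.cos(yaw),0]); x=np.array([np.cos(yaw),np.sin(yaw),0])
    z=-Z; X=-x  # X = y x z
    R=np.c_[X,y,z]
    return Ro.from_matrix(R)*Ro.from_rotvec([a,0,0])
def rel(p,R,p0=None,R0=None):
    o=manip.get_obs()
    if p0 is None: p0=np.array(o['position']);R0=Ro.from_quat(o['ee_rot'])
    return np.r_[R0.inv().apply(p-p0),(R0.inv()*R).as_rotvec()].round(4).tolist()
def st():
    o=manip.get_obs();p=np.array(o['position']);R=Ro.from_quat(o['ee_rot']);d=p-H
    print('t',round(o['clock'],2),'p',p.round(4),'bin',np.round([d@XH,d@YH,p[2]],4),'zdir',np.round([R.as_matrix()[:,2]@XH,R.as_matrix()[:,2]@YH,R.as_matrix()[2,2]],3),'F',np.round(o['ft_force'],2),'g',round(o['grip_width'],3),'q',np.round(o['joint_pos'],2))
E
python3 - <<'E'
from h import *
st()
print(np.linalg.det(tilt(0).as_matrix()))
print(rel(W(0,.16,.22),tilt(.8)))
E
```

```text
t 0.15 p [0.1821 0.5976 0.2307] bin [-0.239   0.6051  0.2307] zdir [-0.    -0.001 -1.   ] F [ 1.09 -0.16  0.23] g 1.0 q [-1.3   0.33 -0.06  1.46  0.02  1.35 -0.09]
1.0000000000000002
[-0.4093, -0.2961, 0.0111, 0.785, -0.1808, -0.4271]
```

```bash
python3 -m handwheel '[[[-0.04,-0.03,-0.01,0.09,-0.02,-0.05,0],[-0.09,-0.065,-0.02,0.18,-0.04,-0.1,0],[-0.135,-0.1,-0.02,0.28,-0.06,-0.15,0],[-0.18,-0.135,-0.02,0.38,-0.09,-0.2,0],[-0.23,-0.165,-0.02,0.48,-0.11,-0.26,0],[-0.275,-0.2,-0.01,0.58,-0.13,-0.31,0],[-0.32,-0.23,0,0.68,-0.15,-0.37,0],[-0.36,-0.26,0.01,0.785,-0.18,-0.427,0]]]'; python3 -c "
from h import *
st();print(rel(W(0,.16,.2),tilt(.8)))"
```

```text
clock: 1.15
position: [0.452, 0.2426, 0.2211]
ee_rot: [-0.072, 0.918, -0.389, 0.03]
ft_force: [0.4, -0.1, -0.2]
grip_width: -0.002
t 1.15 p [0.452  0.2426 0.2211] bin [-0.0275  0.2124  0.2211] zdir [-0.    -0.719 -0.695] F [ 0.39 -0.07 -0.21] g -0.002 q [-1.02  0.44  0.1   1.57  0.51  1.72  0.74]
[-0.0275, -0.0213, 0.0523, -0.0021, -0.0003, 0.0012]
```

```bash
python3 - <<'E'
from h import *
cv2.imwrite('pics/b_w.png',manip.camera('wrist'))
s=manip.camera('scene');cv2.imwrite('pics/b_s.png',cv2.resize(s[80:260,180:420],None,fx=3,fy=3,interpolation=cv2.INTER_CUBIC))
T=lambda u,v,z:(onplane('top',u,v,z)-H)
for u,v in [(207,181),(222,238),(186,246),(173,189)]:
    d=T(u,v,.055);print('bolts rim bin-frame',d@XH,d@YH)
E
```

```text
bolts rim bin-frame 0.15459528381884008 0.14128629438631904
bolts rim bin-frame -0.0004906537444373772 0.12158830040454284
bolts rim bin-frame -0.0075782163835072065 0.2165969281979011
bolts rim bin-frame 0.1462541686165234 0.23248724659027487
```

View pics/b_w.png

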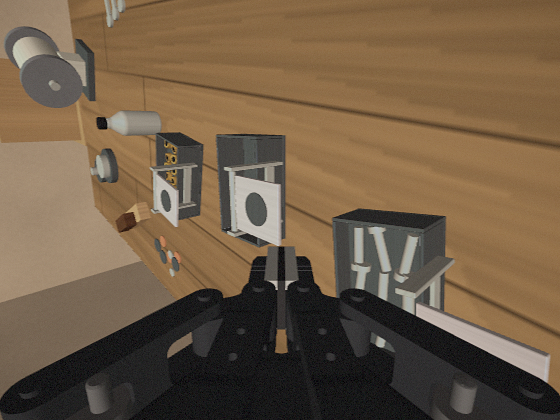

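View pics/b_s.png

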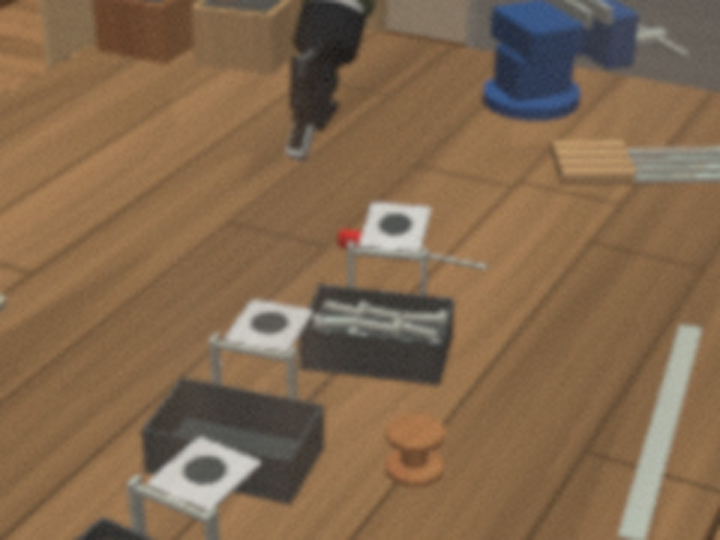

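```bash
cat >> h.py <<'E'
hw=.013
def tip(th,a,r,off=.003):
    d=np.array([-np.sin(a),-np.cos(a)]);n=np.array([-np.cos(a),np.sin(a)])
    u=np.array([np.cos(th),np.sin(th)]);m=np.array([np.sin(th),-np.cos(th)]) # outer face normal
    c0=np.array([0,.1])
    if th<np.pi/2-a:  # edge on finger side, corner (.088-r) beyond
        return c0+.088*u+off*m+(.088-r)*d-hw*n
    # corner nearest to the face
    k=min((1,-1),key=lambda s:(s*hw*n)@m)
    return c0+r*u+off*m-k*hw*n
E
python3 - <<'E'
from h import *
for t in range(0,181,15):
    th=np.radians(t); a=.8 if t<=90 else .8-.5*(t-90)/90
    print(t,round(a,2),tip(th,a,.065).round(4))
print(rel(W(-.02,.14,.125),tilt(.8)),rel(W(-.02,.086,.071),tilt(.8)))
E
```

```text
0 0.8 [0.0806 0.0717]
15 0.8 [0.0783 0.0945]
30 0.8 [0.0703 0.1161]
45 0.8 [0.0571 0.1345]
60 0.8 [0.0442 0.1455]
75 0.8 [0.0288 0.1527]
90 0.8 [0.0121 0.1557]
105 0.72 [-0.0041  0.155 ]
120 0.63 [-0.0194  0.1501]
135 0.55 [-0.0328  0.1413]
150 0.47 [-0.0432  0.1292]
165 0.38 [-0.0741  0.1246]
180 0.3 [-0.0774  0.1068]
[-0.0087, 0.0198, 0.1155, -0.0066, -0.005, 0.0003] [-0.009, 0.0214, 0.1919, -0.0066, -0.005, 0.0003]
```

```bash
python3 -m handwheel '[[[-0.004,0.01,0.03,0,0,0,0],[-0.009,0.02,0.07,0,0,0,0],[-0.009,0.02,0.11,0,0,0,0],[-0.009,0.02,0.13,0,0,0,0],[-0.009,0.02,0.13,0,0,0,0]]]'; python3 -c "
from h import *
st();print(rel(W(-.02,.086,.071),tilt(.8)))
cv2.imwrite('pics/c_w.png',manip.camera('wrist'))
s=manip.camera('scene');cv2.imwrite('pics/c_s.png',cv2.resize(s[130:260,200:350],None,fx=5,fy=5,interpolation=cv2.INTER_CUBIC)[:600])"
```

```text
clock: 1.88
position: [0.4714, 0.1667, 0.1158]
ee_rot: [-0.071, 0.918, -0.388, 0.029]
ft_force: [-0.7, 0.2, -0.1]
grip_width: 0.003
t 1.88 p [0.4714 0.1667 0.1158] bin [-0.0202  0.1345  0.1158] zdir [-0.002 -0.717 -0.697] F [-0.66  0.17 -0.09] g 0.003 q [-0.94  0.48  0.13  1.76  0.55  1.47  0.7 ]
[-0.0003, -0.0016, 0.066, 0.0006, -0.0023, -0.0004]
```

View pics/c_w.png

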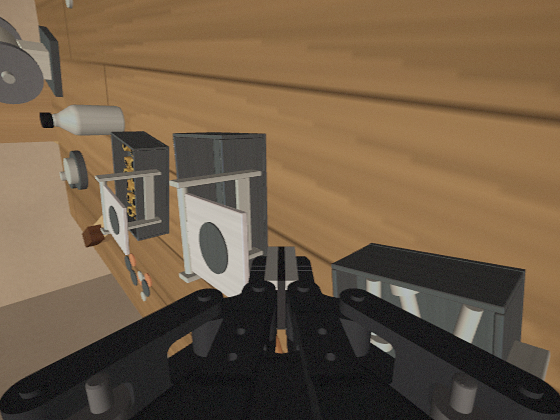

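View pics/c_s.png

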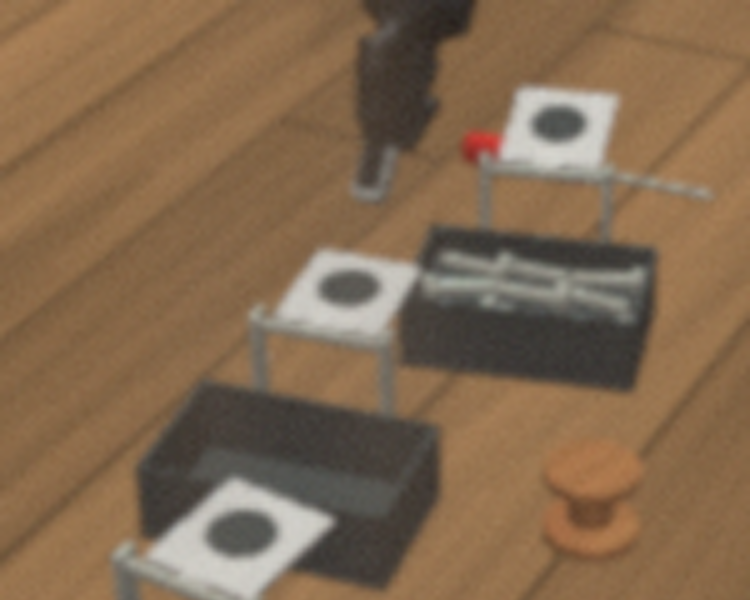

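```bash
python3 -c "
from h import *
for p in [W(-.02,.1345,.1158),W(-.035,.088,.1),W(.035,.088,.1),W(-.02,.088,.1)]:
  u,v=proj('scene',p);print((u-200)*5,(v-130)*5)"
```

```text
358.2187978144134 199.6198713173382
311.3885621859936 251.06623505894234
412.7674745338629 269.33419213714103
332.8739982119387 254.93779980587462
```

```bash
python3 -m handwheel '[[[0,0,0.03,0,0,0,0],[0,0,0.05,0,0,0,0],[0,0,0.066,0,0,0,0],[0,0,0.066,0,0,0,0]]]'; python3 -c "
from h import *
st()
p0=None
for t in (0,10,20,30,40,50): print(t,rel(W(-.02,*tip(np.radians(t),.8,.065)),tilt(.8)))
cv2.imwrite('pics/d_w.png',manip.camera('wrist'))
s=manip.camera('scene');cv2.imwrite('pics/d_s.png',cv2.resize(s[130:250,200:350],None,fx=5,fy=5,interpolation=cv2.INTER_CUBIC)[:600])"
```

```text
clock: 2.48
position: [0.4791, 0.1206, 0.0702]
ee_rot: [-0.071, 0.918, -0.388, 0.03]
ft_force: [0.1, 0.4, 0.4]
grip_width: 0.0
t 2.48 p [0.4791 0.1206 0.0702] bin [-0.0197  0.0877  0.0702] zdir [-0.001 -0.717 -0.697] F [0.14 0.45 0.4 ] g 0.0 q [-0.89  0.51  0.15  1.84  0.58  1.34  0.68]
0 [0.0003, -0.006, 0.0041, 0.001, -0.001, -0.0003]
10 [0.0003, -0.0175, -0.006, 0.001, -0.001, -0.0003]
20 [0.0003, -0.0307, -0.014, 0.001, -0.001, -0.0003]
30 [0.0003, -0.045, -0.0195, 0.001, -0.001, -0.0003]
40 [0.0003, -0.06, -0.0225, 0.001, -0.001, -0.0003]
50 [0.0003, -0.0731, -0.0229, 0.001, -0.001, -0.0003]
```

View pics/d_w.png

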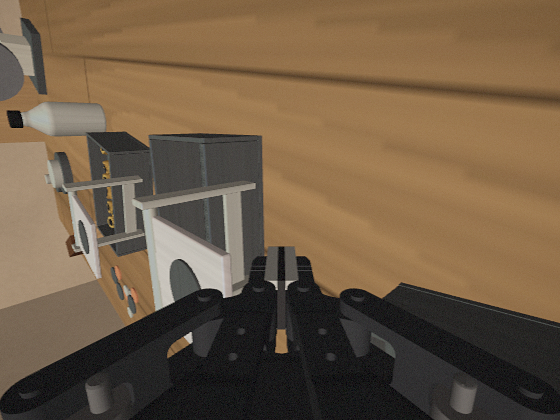

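View pics/d_s.png

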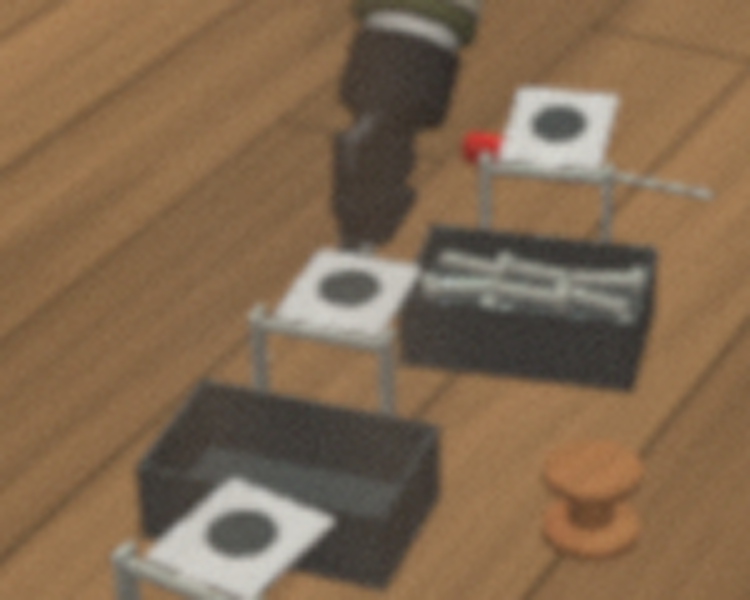

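The fingertip is tucked under the flag edge, hidden behind the plate at about (345,250) in the crop. I'll lift now.

```bash
python3 -m handwheel '[[[0,-0.004,0.003,0,0,0,0],[0,-0.009,0,0,0,0,0],[0,-0.014,-0.003,0,0,0,0],[0,-0.02,-0.008,0,0,0,0],[0,-0.026,-0.011,0,0,0,0],[0,-0.031,-0.014,0,0,0,0],[0,-0.031,-0.014,0,0,0,0]]]'; python3 -c "
from h import *
st()
for t in range(20,100,10): print(t,rel(W(-.02,*tip(np.radians(t),.8,.065)),tilt(.8)))
cv2.imwrite('pics/e_w.png',manip.camera('wrist'))
s=manip.camera('scene');cv2.imwrite('pics/e_s.png',cv2.resize(s[130:250,200:350],None,fx=5,fy=5,interpolation=cv2.INTER_CUBIC)[:600])"
```

```text
clock: 3.45
position: [0.4812, 0.1087, 0.1028]
ee_rot: [-0.071, 0.919, -0.388, 0.03]
ft_force: [-1.1, -0.2, 0.2]
grip_width: -0.0
t 3.45 p [0.4812 0.1087 0.1028] bin [-0.0194  0.0756  0.1028] zdir [-0.001 -0.717 -0.697] F [-1.1  -0.16  0.23] g -0.0 q [-0.88  0.45  0.16  1.85  0.59  1.38  0.72]
20 [0.0006, 0.001, 0.0001, 0.001, -0.0006, -0.0012]
30 [0.0005, -0.0133, -0.0054, 0.001, -0.0006, -0.0012]
40 [0.0005, -0.0283, -0.0084, 0.001, -0.0006, -0.0012]
50 [0.0005, -0.0413, -0.0088, 0.001, -0.0006, -0.0012]
60 [0.0005, -0.0526, -0.0072, 0.001, -0.0006, -0.0012]
70 [0.0005, -0.0633, -0.0037, 0.001, -0.0006, -0.0012]
80 [0.0005, -0.0733, 0.0017, 0.001, -0.0006, -0.0012]
90 [0.0005, -0.0823, 0.0087, 0.001, -0.0006, -0.0012]
```

View pics/e_s.png

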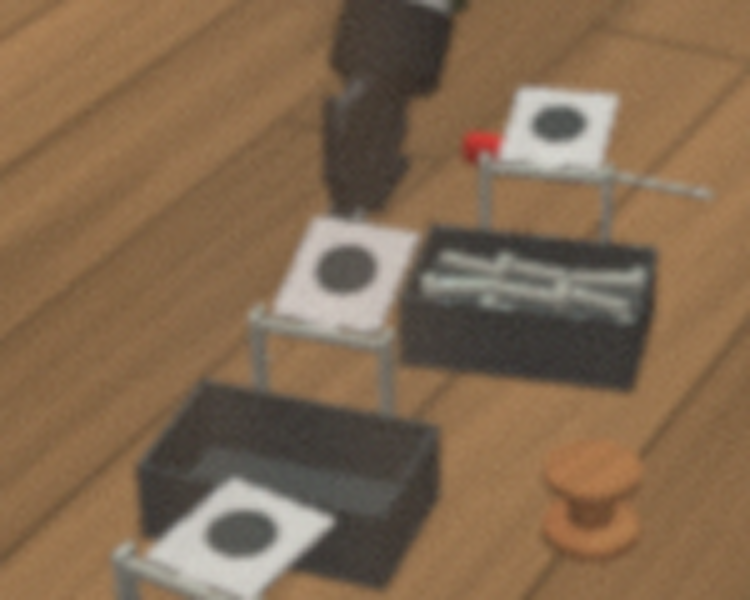

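The flag is being lifted (now about 18°), and the bin hasn't moved. I'll continue to about 75°.

```bash
python3 -m handwheel '[[[0,-0.008,-0.003,0,0,0,0],[0,-0.016,-0.006,0,0,0,0],[0,-0.024,-0.008,0,0,0,0],[0,-0.033,-0.009,0,0,0,0],[0,-0.041,-0.009,0,0,0,0],[0,-0.05,-0.008,0,0,0,0],[0,-0.059,-0.006,0,0,0,0],[0,-0.066,-0.003,0,0,0,0]]]'; python3 -c "
from h import *
st()
for t in range(75,160,12):
  a=.8 if t<=90 else .8-.5*(t-90)/90
  print(t,rel(W(-.02,*tip(np.radians(t),a,.065)),tilt(a)))
cv2.imwrite('pics/f_w.png',manip.camera('wrist'))
s=manip.camera('scene');cv2.imwrite('pics/f_s.png',cv2.resize(s[130:250,200:350],None,fx=5,fy=5,interpolation=cv2.INTER_CUBIC)[:600])"
```

```text
clock: 4.55
position: [0.488, 0.0652, 0.152]
ee_rot: [-0.071, 0.919, -0.388, 0.03]
ft_force: [-0.1, 1.9, 0.7]
grip_width: -0.001
t 4.55 p [0.488  0.0652 0.152 ] bin [-0.0196  0.0317  0.152 ] zdir [-0.    -0.716 -0.698] F [-0.08  1.87  0.68] g -0.001 q [-0.85  0.34  0.19  1.88  0.63  1.41  0.81]
75 [0.0004, -0.0025, 0.0016, 0.0012, -0.0005, -0.0005]
87 [0.0004, -0.0138, 0.0092, 0.0012, -0.0005, -0.0005]
99 [0.0004, -0.0232, 0.0184, -0.0488, -0.0005, -0.0005]
111 [0.0004, -0.0305, 0.029, -0.1154, -0.0004, -0.0005]
123 [0.0004, -0.0352, 0.041, -0.1821, -0.0004, -0.0006]
135 [0.0004, -0.0373, 0.0536, -0.2488, -0.0004, -0.0006]
147 [0.0004, -0.0366, 0.0663, -0.3154, -0.0004, -0.0006]
159 [0.0004, -0.0572, 0.0883, -0.3821, -0.0004, -0.0006]
```

View pics/f_s.png

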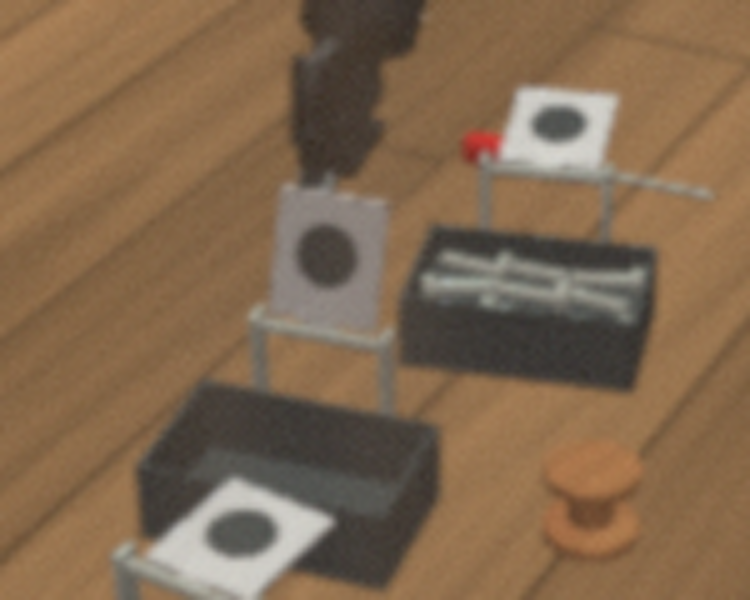

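View pics/f_w.png

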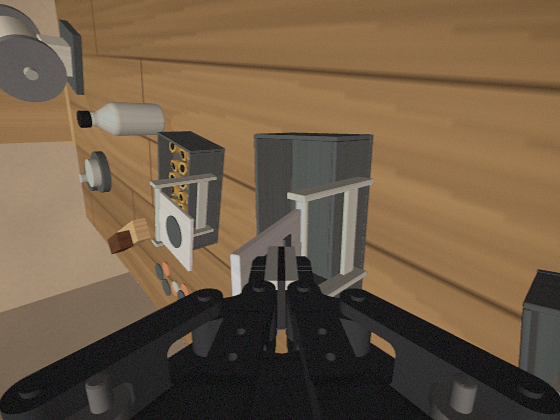

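```bash
python3 -m handwheel '[[[0,-0.007,0.004,0,0,0,0],[0,-0.014,0.009,0,0,0,0],[0,-0.019,0.014,-0.025,0,0,0],[0,-0.024,0.019,-0.05,0,0,0],[0,-0.028,0.025,-0.09,0,0,0],[0,-0.032,0.032,-0.13,0,0,0],[0,-0.035,0.041,-0.18,0,0,0],[0,-0.036,0.047,-0.215,0,0,0]]]'; python3 -c "
from h import *
st()
for t in range(120,182,10):
  a=.8 if t<=90 else .8-.5*(t-90)/90
  print(t,rel(W(-.02,*tip(np.radians(t),a,.065)),tilt(a)))
cv2.imwrite('pics/g_w.png',manip.camera('wrist'))
s=manip.camera('scene');cv2.imwrite('pics/g_s.png',cv2.resize(s[130:250,200:350],None,fx=5,fy=5,interpolation=cv2.INTER_CUBIC)[:600])"
```

```text
clock: 5.65
position: [0.497, 0.0067, 0.1447]
ee_rot: [-0.074, 0.955, -0.286, 0.022]
ft_force: [0.2, -0.0, 1.0]
grip_width: 0.001
t 5.65 p [0.497  0.0067 0.1447] bin [-0.0197 -0.0276  0.1447] zdir [-0.001 -0.549 -0.836] F [ 0.19 -0.01  0.99] g 0.001 q [-0.7   0.21  0.24  1.95  0.54  1.23  1.02]
120 [0.0003, 0.0039, -0.009, 0.0521, -0.0006, -0.0018]
130 [0.0003, -0.0008, 0.0006, -0.0034, -0.0005, -0.0018]
140 [0.0003, -0.0036, 0.0109, -0.059, -0.0005, -0.0018]
150 [0.0003, -0.0045, 0.0215, -0.1145, -0.0004, -0.0018]
160 [0.0002, -0.0292, 0.0365, -0.1701, -0.0004, -0.0018]
170 [0.0002, -0.026, 0.0481, -0.2257, -0.0003, -0.0018]
180 [0.0002, -0.0209, 0.059, -0.2812, -0.0003, -0.0019]
```

View pics/g_s.png

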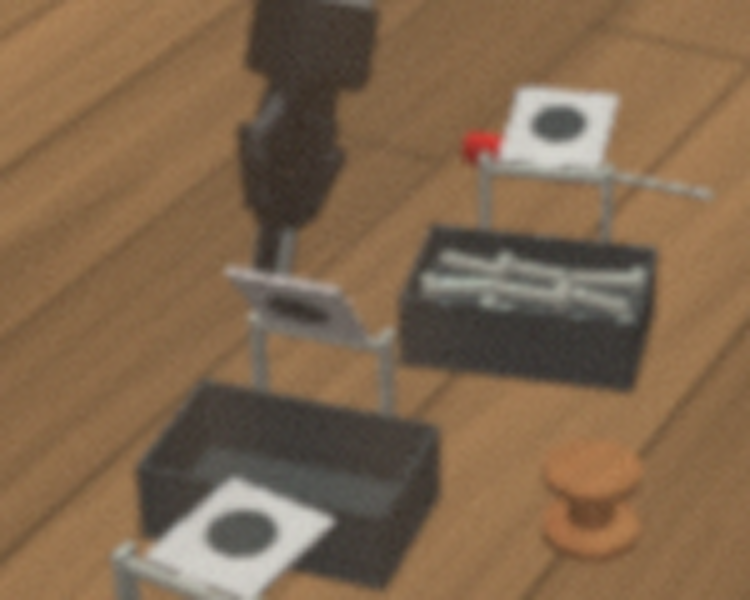

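View pics/g_w.png

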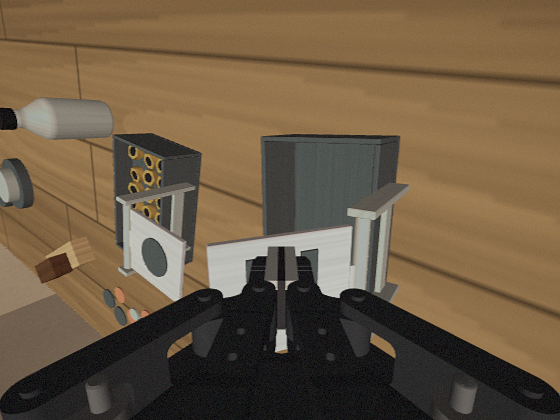

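```bash
python3 -m handwheel '[[[0,-0.005,0.006,-0.03,0,0,0],[0,-0.01,0.012,-0.06,0,0,0],[0,-0.014,0.018,-0.09,0,0,0],[0,-0.018,0.024,-0.12,0,0,0],[0,-0.02,0.031,-0.16,0,0,0],[0,-0.02,0.038,-0.19,0,0,0],[0,-0.019,0.045,-0.225,0,0,0],[0,-0.017,0.05,-0.25,0,0,0]]]'; python3 -c "
from h import *
st()
for t in range(160,182,5):
  a=.8-.5*(t-90)/90
  print(t,rel(W(-.02,*tip(np.radians(t),a,.06)),tilt(a)))
cv2.imwrite('pics/i_w.png',manip.camera('wrist'))
s=manip.camera('scene');cv2.imwrite('pics/i_s.png',cv2.resize(s[130:250,200:350],None,fx=5,fy=5,interpolation=cv2.INTER_CUBIC)[:600])"
```

```text
clock: 6.75
position: [0.5033, -0.034, 0.1119]
ee_rot: [-0.076, 0.983, -0.165, 0.013]
ft_force: [-0.5, -0.6, 0.8]
grip_width: -0.001
t 6.75 p [ 0.5033 -0.034   0.1119] bin [-0.0198 -0.0688  0.1119] zdir [-0.001 -0.326 -0.945] F [-0.49 -0.57  0.83] g -0.001 q [-0.52  0.17  0.3   1.98  0.33  1.05  1.33]
160 [0.0002, -0.004, -0.0162, 0.0787, -0.0006, -0.001]
165 [0.0002, -0.0041, -0.0106, 0.0509, -0.0006, -0.001]
170 [0.0002, -0.0038, -0.005, 0.0231, -0.0006, -0.001]
175 [0.0002, -0.003, 0.0005, -0.0047, -0.0005, -0.001]
180 [0.0002, -0.0018, 0.006, -0.0324, -0.0005, -0.001]
```

View pics/i_s.png

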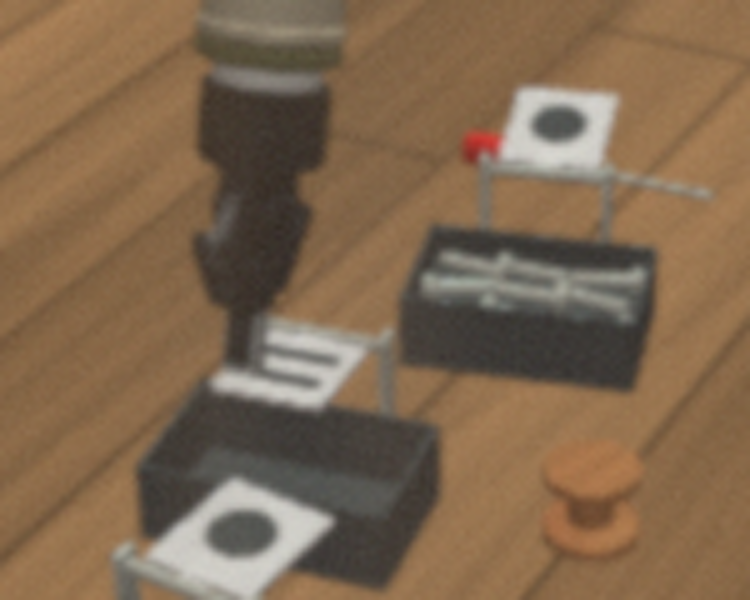

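View pics/i_w.png

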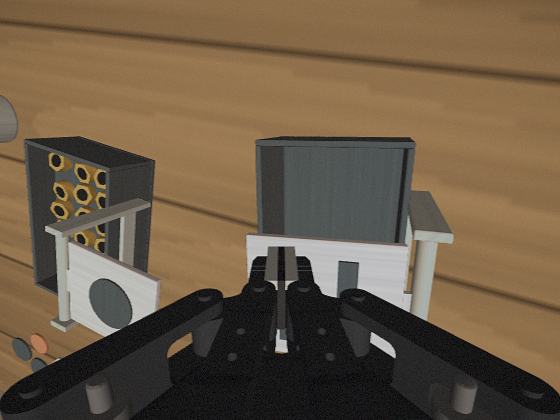

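```bash
python3 -m handwheel '[[[0,0.001,0.002,0,0,0,0],[0,0.0015,0.004,0,0,0,0],[0,0.0015,0.004,0,0,0,0]]]' | grep -E "pos|force"; python3 -m handwheel '[[[0,0.0005,0.001,0,0,0,0],[0,0.0005,0.0015,0,0,0,0]]]' | grep -E "pos|force"; python3 -m handwheel '[[[0,0.0005,0.0015,0,0,0,0],[0,0.0005,0.0015,0,0,0,0]]]' | grep -E "clock|pos|force"
```

```text
position: [0.5033, -0.0331, 0.1078]
ft_force: [-0.3, -0.4, -0.4]
position: [0.5034, -0.0332, 0.1064]
ft_force: [0.5, 1.0, 0.4]
clock: 7.72
position: [0.5034, -0.0333, 0.1048]
ft_force: [-0.7, 0.2, -0.4]
```

```bash
python3 -m handwheel '[[[0,0.0005,0.001,0,0,0,0],[0,0.0005,0.0015,0,0,0,0]]]' | grep -E "pos|force"; python3 -c "
from h import *
cv2.imwrite('pics/j_w.png',manip.camera('wrist'))
s=manip.camera('scene');cv2.imwrite('pics/j_s.png',cv2.resize(s[130:250,200:350],None,fx=5,fy=5,interpolation=cv2.INTER_CUBIC)[:600])"
```

```text
position: [0.5037, -0.0334, 0.104]
ft_force: [-4.2, 0.9, 12.5]
```

View pics/j_s.png

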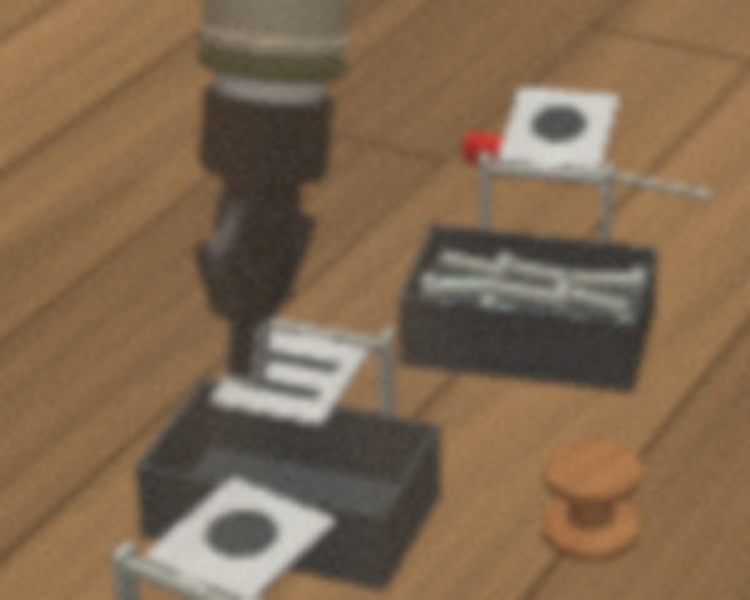

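The force jumped to 12.5 N, so the flag is on its stop. I'll move the hand clear, upward.

```bash
python3 -m handwheel '[[[0,0,-0.01,0,0,0,0],[0,-0.01,-0.03,0,0,0,0],[0,-0.02,-0.08,0,0,0,0],[0,-0.04,-0.13,0,0,0,0],[0,-0.05,-0.18,0,0,0,0],[0.05,-0.05,-0.2,0,0,0,0],[0.1,-0.05,-0.22,0,0,0,0],[0.1,-0.05,-0.22,0,0,0,0]]]'; python3 -c "
from h import *
st()
cv2.imwrite('pics/k_w.png',manip.camera('wrist'))
t=manip.camera('top');cv2.imwrite('pics/k_t.png',cv2.resize(t[160:290,100:420],None,fx=2.5,fy=2.5,interpolation=cv2.INTER_CUBIC)[:600])
s=manip.camera('scene');cv2.imwrite('pics/k_s.png',cv2.resize(s[130:250,200:350],None,fx=5,fy=5,interpolation=cv2.INTER_CUBIC)[:600])"
```

```text
clock: 9.07
position: [0.3994, -0.0242, 0.3296]
ee_rot: [-0.077, 0.983, -0.164, 0.015]
ft_force: [1.4, -0.0, -0.5]
grip_width: -0.003
t 9.07 p [ 0.3994 -0.0242  0.3296] bin [-0.1209 -0.0429  0.3296] zdir [ 0.004 -0.326 -0.945] F [ 1.42 -0.03 -0.49] g -0.003 q [-0.6  -0.25  0.21  1.89  0.37  1.57  1.32]
```

View pics/k_s.png

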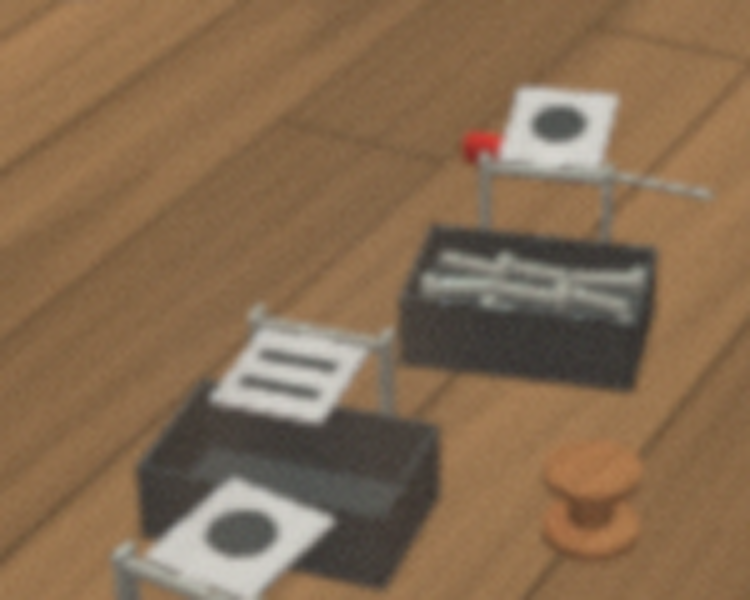

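View pics/k_t.png

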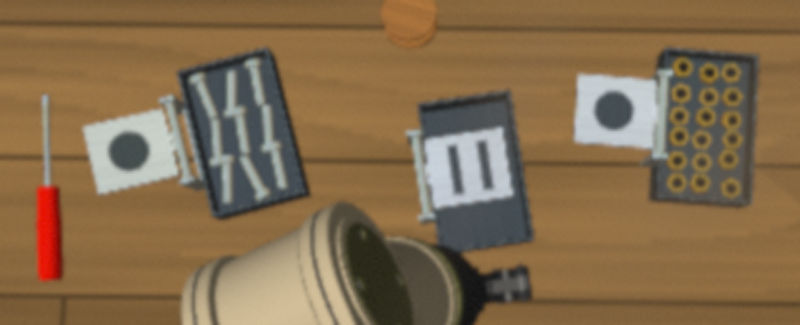

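View pics/k_w.png

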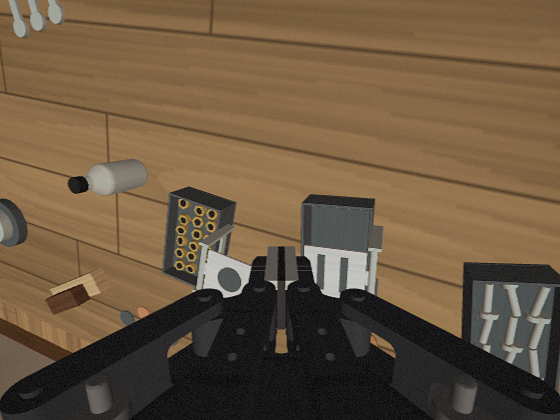

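```bash
python3 -c "
from h import *
for t in (170,175,180):
  a=np.radians(t)
  for x in (-.035,.035):
    u,v=proj('scene',W(x,.088*np.cos(a),.1+.088*np.sin(a)));print(t,(u-200)*5+9,(v-130)*5-1)
s0=cv2.imread('pics/a_scene.png');s=manip.camera('scene')
d=cv2.absdiff(s0,s).max(2)>40;d[:130]=0;ys,xs=np.nonzero(cv2.erode(d.astype('uint8'),np.ones((2,2))));print(len(xs),xs.min(),xs.max(),ys.min(),ys.max())"
```

```text
170 207.40639994213916 373.8646182308404
170 317.73153768831685 395.997584912291
175 207.5237424232247 385.4578627580163
175 317.57418263689397 407.71608350160244
180 208.1143540535569 396.4655696216764
180 317.85475852621937 418.83033125914545
717 106 283 131 214
```

```bash
python3 -c "
from h import *
st();print(manip.hand_in())"
```

```text
t 9.28 p [ 0.4012 -0.0244  0.3271] bin [-0.1192 -0.0434  0.3271] zdir [-0.001 -0.328 -0.945] F [ 0.18 -0.11 -1.16] g -0.001 q [-0.6  -0.24  0.21  1.89  0.37  1.57  1.32]
the job is handed in; nothing more can be done
None
```

The flag on the empty (middle) bin now lies fully down over the bin with its two bars up, and the job was handed in at 9.3 s. I lifted its free edge with the shut fingertips and pushed it over the hinge to its stop. The hand then moved clear to 0.33 m above the bench.

- **Flag angle:** the free-edge corners in the scene image are within about 0.3 px in height of where a flag at 180° should be (a flag at 175° would sit about 2 px higher). The force rise at the end, to 12.5 N, also fits the flag resting on its stop.
- **Forces:** I saw about 2 N or less at the end of each move during the swing.
- **Bins and bystanders:** the pictures show no visible shift of the bins, the other two flags, the screwdriver or the spool. I judged this by eye. A before/after image difference was only partly useful because the arm is in the picture. The oil bottle was checked only in the last wrist picture, where it is standing.

No check failed. The scene camera showed a steady offset of about 2 px from my measured positions, which I corrected for in the angle check.

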